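Unlock the cam and push the sample tray home

ROBOT

A 6-joint arm with a two-finger parallel gripper is mounted at the origin on the work surface. World frame = base frame: x ahead of the robot, y to its left, z up, the work surface at z = 0. Lengths are in m, angles in rad, forces in N, time in s.
With the tool pointing down it reaches from about 0.25 to 0.85 m from the base axis. Payload 12.5 kg.
Tool frame: the origin (TCP) lies midway between the tips of the shut fingers; the grasp point (between the pads) lies 19 mm behind it; z points along the fingers, y is the direction in which the jaws open and shut (so a half turn about z gives the same grasp; the last joint's range is limited). The gripper opens to 93 mm and grips with 3 to 60 N. Pads are 15 mm wide; open, the fingers measure 128 mm over their backs; the gripper's body (75 mm by 188 mm) begins 65 mm behind the grasp point.
Start: joints at [1.072, 0.351, 1.652, -0, 1.139, -0.085], TCP at [0.221, 0.504, 0.219] pointing down, gripper open.
Joint ranges: [-2.75, 2.75], [-0.79, 2.1], [0.01, 2.65], [-1.57, 4.71], [0.07, 3.14], [-2.87, 2.87]. Speed limits (rad/s): [2.22, 2.22, 2.79, 3.14, 3.14, 3.14].

INTERFACE

Orientations are given as a unit quaternion [w, x, y, z].
In Python, from bench import * gives the robot as it stands.
- The arm moves only by the shell command python3 -m pendant 'ROWS' [OPENING]. ROWS is JSON, one flat list of numbers, 4 for each row, row after row: the shift along the world's x, y, z in mm, then the turn about the world's z in rad. In form: [x, y, z, turn, x, y, z, turn, ...]. A call has 1 to 5 rows; each row is the pose to reach, as a shift and turn from the pose measured when the call began; what a row does not reach only later rows make up. A row lasts 1/12 s, in which the tool goes at most 41.7 mm and 7.16 degrees, less where a joint would pass 70% of its speed; a pose out of reach is approached as far as the arm can. A call with a gripper value outside its range is refused whole. OPENING is the opening, from -1 (shut) to 1 (fully open), set as the call begins (- or left out, the last holds). The fingers move at their own pace and stop on an object; the grip force is fixed at half the most. Time passes only in rows, so rows that repeat a pose let the fingers close. It gives the time, the measured TCP pose, the force and the opening at its end, in the units of the state.
- sense(): the state, without advancing time (a new reading comes with each control period).
- get_image(name): name is "scene" or "top"; returns (picture, depth): 420x560x3 uint8, blue, green, red; 420x560 float32, m along the optical axis (not along the pixel's ray), 0 where there is no reading.
- calibration(name): a dict with "fx", "fy", "cx", "cy" (pixels), "R" (3x3) and "t" (3): a world point X has camera coordinates R X + t. Camera axes: x right, y down, z forward; pixel columns grow to the right and rows downward; lengths in m; the calibration is good to about 2 mm. A picture is of the moment at which its call begins. calibration takes no time and is no camera call.
- hand_in(): hands the job in, once; it reports no verdict.
Trained networks look in the newest picture that a camera, given by its name, has taken for a name from the list of things; names that differ only in an ending like _2 or _b are one class to them, and where a whole thing is asked for, a point or a joint stands for the part that bears it (a point fixed in the world has none). Each returns a list of dicts, best first, with "conf" (0 to 1); they miss things now and then, are a little off and sometimes report something else, mostly with a low value. They report only what shows in the picture. A call takes as long as a camera call.
- masks_of(camera, name): "pixels" (420x560 bool, what is visible of it).
- tip_of(camera, name): "centre" ([x, y, z] in m, in world coordinates, good to about 4 mm: a listed point, or the origin of a listed thing).
The state is a dict: "time_s": time; "joint_pos": joint angles; "joint_vel": joint speeds; "joint_efforts": joint torques, N m; "tcp_pos": TCP position; "eef_rot": TCP orientation; "force": force on the tool from outside, world axes, zero at the start; "torque": the same for the moment, N m; "width": finger opening in m.
Only numpy, scipy, OpenCV 4.12 (cv2) and the standard library are available. Lean on these libraries where they do the work, as an engineer would, in place of code of your own. Each camera call takes 0.05 s, during which the arm holds its last target. There are 200 camera calls.

TASK

Load the blue sample tray into its dock: first push the cam lever round by its orange knob until the cam's low point (green dot) faces the tray, and only then push the tray forward from behind until it sits fully home against the two steel stops. Only push, lifting nothing and not touching the vials in the tray; leave the cam at its low point, and everything else on the bench where it stands, the hand clear at the end.

Things in the scene. Friction and masses are not known exactly. Their poses are not given: they have to be found in the camera images.
- dock: White fixed base plate, 12 mm thick; place and yaw vary. +x is forward, the way the tray goes in, y left of that, z up. Origin on the bench surface, on the centre line of the guides; the plate spans x -120 to 165, y +-75 mm. Two navy guide rails: x -117 to 33 mm, inner faces at y +-41.5, tops at z 30 mm.
- cam_axis (a point): The cam's vertical pivot on the dock, at its x 95, y 0, z 36 mm. The cam is an aluminium disc of radius 35 mm, z 15 to 30 mm, pivoted 12 mm off centre: rim 23 mm from the pivot at the low point (green dot), 47 mm at the high point (red dot). A steel lever lies on it (14 mm wide, top z 36 mm), at right angles to the line through the dots.
- cam (a joint): Cam angle, rad. 0 = low point: green dot towards the tray, lever along dock +y on the green index line. Grows clockwise from above: at 1.57 the lever is along dock +x, near 3 along -y with the high point stopping the tray 22 mm short of home. Starts at 1.5 to 2.7; stops only at -0.9 and 3. Stays where left: friction, 2 to 3 N at the knob. Within 0.3 of 0 the tray passes clear of the cam.
- knob (a point): Middle of the orange upright knob at the end of the cam lever, 55 mm from the pivot, at z 52 mm: 14 mm diameter, from the lever top (z 36 mm) to z 67 mm. Moves with the cam. Its brass pivot screw ends at z 39 mm, so fingertips at z 42 to 55 mm pass over everything but the knob on its circle.
- tray: Blue sample tray, loose between the guides (1.5 mm play a side), about 0.35 kg, slides on the base plate with 1 to 6 N of friction. Body 75 (x) x 80 (y) x 22 mm with six wells; origin at the centre of its underside (z 12 mm), +x as the dock's. A steel nose 24 mm wide reaches 57.5 mm ahead of the origin. Starts 42 to 67 mm short of home.
- push_plate (a point): Centre of the rear face of the tray's upright white push plate: 37.5 mm behind the tray's origin, 40 mm above its underside. The plate is 56 mm wide, 8 mm thick, its top at z 67 mm; the rear face of the tray body below is flush with it. Push here towards dock +x.
- home (a point): Fixed point of the dock (x 12.5, y 0, z 12 mm) where the tray's origin lies when it is fully home, its front against two rigid steel stops (dock x 50 to 58, y +-29 to 41, tops z 34 mm). Axes as the dock's.
- vial0: Amber glass vial with blue cap, 12 mm diameter, 32 mm tall, standing loose in a tray well at tray x -8, y 0 mm; its foot is 7 mm above the tray's underside, so it tops out at z 51 mm. Origin at the centre of its foot. Rides along in the tray.
- vial1: Amber glass vial with blue cap, 12 mm diameter, 32 mm tall, standing loose in a tray well at tray x 18, y -25 mm; its foot is 7 mm above the tray's underside, so it tops out at z 51 mm. Origin at the centre of its foot. Rides along in the tray.
- vial2: Amber glass vial with blue cap, 12 mm diameter, 32 mm tall, standing loose in a tray well at tray x 18, y 25 mm; its foot is 7 mm above the tray's underside, so it tops out at z 51 mm. Origin at the centre of its foot. Rides along in the tray.
- jar: Small amber jar with blue lid, 44 mm diameter, 60 mm tall, beside the dock, on its +y side, level with the tray's start. Origin at the centre of its underside. Leave it alone.
- beaker: Clear glass cup 60 mm wide, 75 mm tall, to the robot's left of the dock. Origin at the centre of its underside. Leave it alone.
- tipbox: Grey and yellow pipette tip box 85 x 120 x 47 mm, to the robot's right of the dock. Origin at the centre of its underside. Leave it alone.
- bottle: Clear bottle with blue cap, 64 mm diameter, 130 mm tall, beyond the dock to the robot's right. Origin at the centre of its underside. Leave it alone.
- driver: Screwdriver with red handle, 160 mm long, lying beyond the dock to the robot's left; origin on its underside. Leave it alone.

How it is judged:
By the outcome, as a careful person would: the job done as asked, in the order asked, and still so for the second after the job is handed in, with the robot touching nothing.
It also fails if it takes over 58 s, if anything falls off the work surface, if the arm or the gripper's body presses on something with over 40 N, if the wrist force passes 120 N, or if a joint passes its speed limit or range.

## Working session

There is one attempt and no reset: what is moved stays moved. The work goes in short steps, Python scripts to look and compute and a shell command to move; the robot and the scene stay as the last step left them, time stands still between calls to the robot, and variables do not carry over. Pictures are saved under pics/ and viewed, about 8 in all and at most 12, crops included, and the job is handed in when it is done.

```bash
mkdir -p pics; cat > h.py <<'E'
from bench import *
import numpy as np, cv2
def det(c,n):
    r=tip_of(c,n); return [(np.round(np.array(d["centre"])*1000,1).tolist(),round(d["conf"],2)) for d in r[:2]]
E
python3 - <<'E'
from h import *
for c in ("top","scene"):
    p,d=get_image(c); cv2.imwrite(f"pics/{c}0.png",p)
    for n in ("cam_axis","knob","push_plate","tray","dock","home","jar","tipbox","beaker"): print(c,n,det(c,n))
s=sense();print(s["time_s"],s["tcp_pos"],s["eef_rot"],s["width"])
E
```

```text
top cam_axis [([527.8, -19.0, 34.9], 0.66)]
top knob [([545.8, 38.7, 50.3], 0.73)]
top push_plate [([584.4, -190.7, 49.9], 0.89)]
top tray [([572.5, -151.5, 8.9], 0.71)]
top dock [([557.9, -106.2, -2.5], 0.67)]
top home [([554.9, -98.9, 9.8], 0.93)]
top jar [([463.3, -198.7, -0.9], 0.75)]
top tipbox [([526.6, -385.0, -2.8], 0.62)]
top beaker [([473.9, 401.7, -2.6], 0.93)]
scene cam_axis [([527.7, -16.2, 34.4], 0.8)]
scene knob [([539.4, 32.6, 52.8], 0.72)]
scene push_plate [([578.9, -188.0, 49.6], 0.8)]
scene tray [([571.8, -148.3, 15.9], 0.72), ([572.0, -158.2, 20.6], 0.64)]
scene dock [([561.7, -110.6, 0.9], 0.84)]
scene home [([551.9, -96.9, 8.2], 0.61), ([568.8, -149.5, 14.3], 0.36)]
scene jar [([456.4, -202.8, -0.4], 0.68)]
scene tipbox [([523.7, -383.2, 2.2], 0.91), ([685.3, 292.0, 0.8], 0.31)]
scene beaker [([470.9, 400.3, -1.0], 0.65)]
1.0 [0.22111159 0.50359252 0.21865324] [-9.57496067e-07  2.05394261e-01  9.78679313e-01  1.91650710e-05] 0.09315783962514299
```

View pics/top0.png

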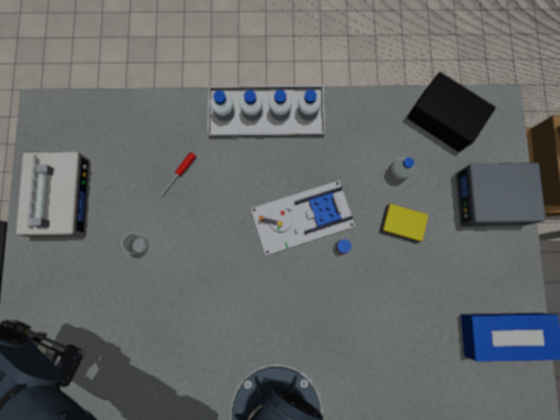

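View pics/scene0.png

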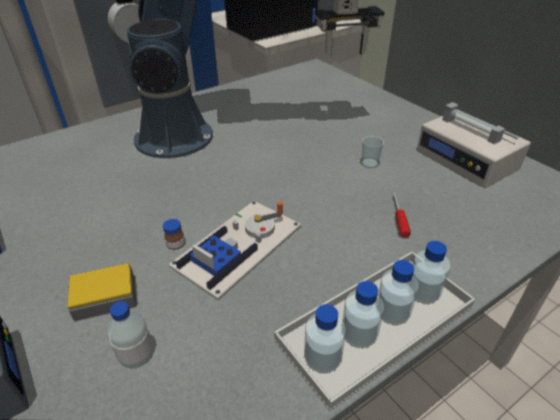

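The top view shows the dock at about (300,218). Its +x runs to image left, with the knob near (263,220), the cam at (280,224), the tray at (325,210), and the jar at (344,246). In the scene view the knob is at (280,207) and the tray at (215,250). Next I'll fit the dock pose.

```bash
cat >> h.py <<'E'
def fit():
    get_image("top")
    m=masks_of("top","dock")[0]["pixels"].copy()
    for n in ("tray","cam"):
        for r in masks_of("top",n)[:1]: m|=r["pixels"]
    k=calibration("top"); R=np.array(k["R"]);t=np.array(k["t"])
    c=-R.T@t
    ct=max(cv2.findContours(cv2.morphologyEx(m.astype(np.uint8),cv2.MORPH_OPEN,np.ones((3,3))),0,1)[0],key=cv2.contourArea)[:,0]
    ray=np.c_[(ct[:,0]-k["cx"])/k["fx"],(ct[:,1]-k["cy"])/k["fy"],np.ones(len(ct))]@R
    P=c+ray*((.012-c[2])/ray[:,2])[:,None]
    return cv2.minAreaRect((P[:,:2]*1000).astype(np.float32))
E
python3 - <<'E'
from h import *
print(fit())
D=np.array([[95,0],[95,0],[12.5,0],[12.5,0],[0,0],[0,0]],float)
W=np.array([[527.8,-19],[527.7,-16.2],[554.9,-98.9],[551.9,-96.9],[557.9,-106.2],[561.7,-110.6]])
a=D-D.mean(0);b=W-W.mean(0);d=b[a[:,0]!=0]; v=(a[:,:1]*b).sum(0); print(np.degrees(np.arctan2(v[1],v[0])),W.mean(0),D.mean(0))
p,_=get_image("top"); cv2.imwrite("pics/c1.png",cv2.resize(p[165:270,235:375],None,fx=5.5,fy=5.5,interpolation=2))
E
```

```text
((551.432861328125, -86.06228637695312), (152.8294219970703, 286.4161376953125), 16.98774528503418)
108.81473625038988 [546.98333333 -74.63333333] [35.83333333  0.        ]
```

View pics/c1.png

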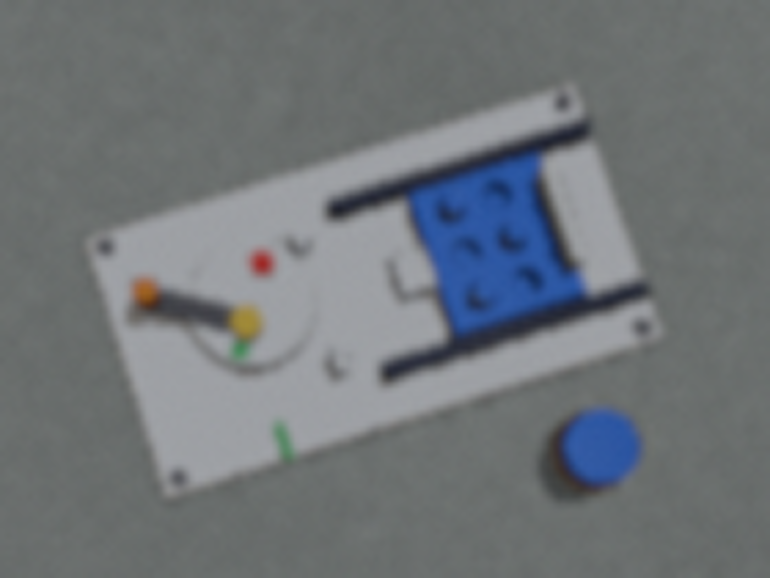

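```bash
python3 -m pendant '[24,-33,-4,0,48,-66,-8,-0.1,72,-99,-12,-0.2,96,-132,-16,-0.3,120,-165,-20,-0.33]' -1; python3 -m pendant '[24,-33,-4,0,48,-66,-8,0,72,-99,-12,0,96,-132,-16,0,120,-165,-20,0]'; python3 -c "
from h import *
print(sense()['eef_rot'])"
```

```text
time_s: 1.67
tcp_pos: [0.3418, 0.337, 0.1986]
eef_rot: [0.0, 0.366, 0.931, 0.0]
force: [0.5, 1.2, 0.8]
width: 0.0643
time_s: 2.08
tcp_pos: [0.4628, 0.1701, 0.1787]
eef_rot: [0.0, 0.366, 0.931, 0.0]
force: [0.6, 1.5, -0.6]
width: 0.0306
[3.42896114e-04 3.65941562e-01 9.30637683e-01 3.97566512e-04]
```

```bash
python3 -m pendant '[23,-32,-5,0,46,-64,-15,0,70,-97,-30,0,93,-129,-50,0,105,-148,-69,0]'; python3 -m pendant '[0,0,-20,0,0,0,-40,0,0,0,-50,0,0,0,-50,0,0,0,-50,0]'; python3 - <<'E'
from h import *
p,_=get_image("scene"); q,_=get_image("top"); cv2.imwrite("pics/c2.png",np.vstack([cv2.resize(p[170:300,160:320],None,fx=3,fy=3),cv2.resize(q[190:260,235:315],(480,210)) ]))
for c in ("top","scene"): print(det(c,"knob"))
print(sense()["tcp_pos"],sense()["width"],sense()["force"])
E
```

```text
time_s: 2.5
tcp_pos: [0.5698, 0.0194, 0.1095]
eef_rot: [0.002, 0.367, 0.93, 0.001]
force: [0.6, 0.6, -0.1]
width: 0.0009
time_s: 2.92
tcp_pos: [0.5698, 0.0197, 0.0598]
eef_rot: [0.001, 0.366, 0.93, 0.001]
force: [-0.1, -0.3, 0.3]
width: 0.0003
[]
[([540.0, 35.8, 53.8], 0.83), ([530.3, -13.8, 33.0], 0.66)]
[0.57044431 0.01966366 0.0607249 ] 0.0002081824763429384 [-0.50665862  0.41831152  0.32718324]
```

View pics/c2.png

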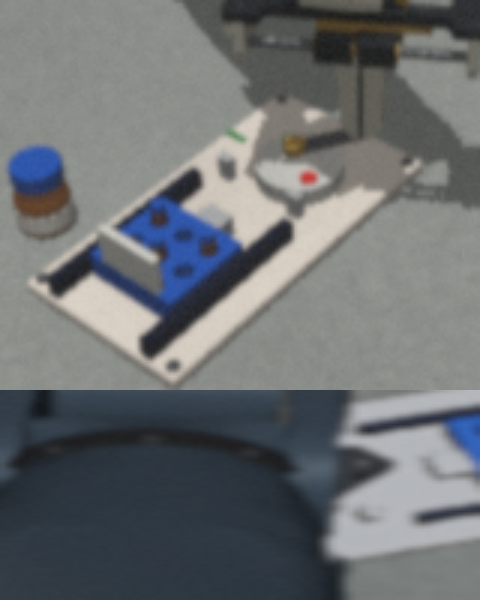

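```bash
cat >> h.py <<'E'
def rows(a0,a1,n=5,A=(529,-17),r=55):
    s=sense(); p=s["tcp_pos"]*1000; w,x,y,z=s["eef_rot"]
    yaw=np.degrees(np.arctan2(y*y-x*x,2*x*y)); rel=p[:2]-A
    print("t",s["time_s"],"rel ang",np.degrees(np.arctan2(rel[1],rel[0])),"r",np.hypot(*rel),"yaw",yaw,"z",p[2],"F",s["force"])
    for a in np.linspace(a0,a1,n+1)[1:]:
        q=np.array(A)+r*np.array([np.cos(np.radians(a)),np.sin(np.radians(a))])-p[:2]
        print(np.round(q,0),round(np.radians((a+3-yaw+90)%180-90),2))
E
python3 -m pendant '[0,0,-7,0,0,0,-14,0,0,0,-14,0]'
python3 - <<'E'
from h import *
rows(42,76)
E
```

```text
time_s: 3.37
tcp_pos: [0.5697, 0.0198, 0.0455]
eef_rot: [0.002, 0.366, 0.931, 0.001]
force: [-1.0, -0.1, 0.1]
width: 0.0003
t 3.3667 rel ang 42.0723479964935 r 54.887797608481414 yaw 47.035816210023945 z 45.48812458922166 F [-1.03789285 -0.14991991  0.10987224]
[-5.  5.] 0.08
[-10.   9.] 0.2
[-15.  12.] 0.32
[-21.  15.] 0.44
[-27.  17.] 0.56
```

```bash
python3 -m pendant '[-5,5,0,0.08,-10,9,0,0.2,-15,12,0,0.32,-21,15,0,0.44,-27,17,0,0.56]'
python3 - <<'E'
from h import *
rows(76,110)
E
```

```text
time_s: 3.78
tcp_pos: [0.543, 0.0368, 0.0454]
eef_rot: [0.002, 0.092, 0.996, 0.001]
force: [2.7, -1.8, -1.3]
width: 0.0005
t 3.7833 rel ang 75.44326714348801 r 55.572336874551866 yaw 79.47231584417057 z 45.37331223585317 F [ 2.68039793 -1.79983071 -1.26790561]
[-7.  1.] 0.11
[-14.   1.] 0.23
[-20.   1.] 0.35
[-27.  -0.] 0.47
[-33.  -2.] 0.59
```

Contact force is about 3 N, as expected. I'll carry on round.

```bash
python3 -m pendant '[-7,1,0,0.11,-14,1,0,0.23,-20,1,0,0.35,-27,0,0,0.47,-33,-2,0,0.59]'
python3 - <<'E'
from h import *
rows(110,144)
E
```

```text
time_s: 4.2
tcp_pos: [0.5102, 0.035, 0.0454]
eef_rot: [0.002, -0.205, 0.979, 0.002]
force: [1.7, 2.3, -0.1]
width: 0.0004
t 4.2 rel ang 109.85077815549685 r 55.282134493553315 yaw 113.61795918631623 z 45.41978981334482 F [ 1.68194674  2.31740295 -0.1215519 ]
[-6. -3.] 0.11
[-12.  -6.] 0.23
[-17. -10.] 0.35
[-22. -15.] 0.46
[-26. -20.] 0.58
```

```bash
python3 -m pendant '[-6,-3,0,0.11,-12,-6,0,0.23,-17,-10,0,0.35,-22,-15,0,0.46,-26,-20,0,0.58]'
python3 - <<'E'
from h import *
rows(144,174)
for c in ("top","scene"): get_image(c); print(det(c,"knob"),det(c,"cam_axis"))
print(sense()["joint_pos"])
E
```

```text
time_s: 4.62
tcp_pos: [0.4842, 0.0151, 0.0454]
eef_rot: [0.002, -0.478, 0.878, 0.002]
force: [1.6, 2.2, 0.7]
width: 0.0003
t 4.6167 rel ang 144.38623353445686 r 55.13620829687299 yaw 147.15964914879518 z 45.44974917812852 F [1.62111605 2.23095512 0.69665802]
[-3. -5.] 0.1
[ -5. -10.] 0.21
[ -7. -15.] 0.31
[ -9. -21.] 0.42
[-10. -26.] 0.52
[] [([457.7, -197.7, -3.7], 0.38)]
[([474.5, -1.9, 52.7], 0.65), ([560.6, -110.3, 0.7], 0.47)] [([531.1, -15.0, 35.4], 0.69)]
[-0.06798186  0.50128627  1.94859585  0.00849127  0.6913197  -2.63431996]
```

Joint 6 is close to its limit, so I'll back off, rise and turn about half a turn back (same finger shape), then finish the push.

```bash
python3 -m pendant '[5,8,0,0,11,17,0,0,11,17,20,0,11,17,45,0,11,17,55,-0.1]'; for i in 1; do python3 -m pendant '[0,0,0,-0.12,0,0,0,-0.24,0,0,0,-0.36,0,0,0,-0.48,0,0,0,-0.6]'; python3 -m pendant '[0,0,0,-0.12,0,0,0,-0.24,0,0,0,-0.36,0,0,0,-0.48,0,0,0,-0.6]'; python3 -m pendant '[0,0,0,-0.12,0,0,0,-0.24,0,0,0,-0.36,0,0,0,-0.48,0,0,0,-0.6]';python3 -m pendant '[0,0,0,-0.12,0,0,0,-0.24,0,0,0,-0.36,0,0,0,-0.48,0,0,0,-0.6]'; done
python3 - <<'E'
from h import *
for c in ("top","scene"): get_image(c); print(det(c,"knob"),det(c,"cam_axis"))
rows(140,182)
E
```

```text
time_s: 5.33
tcp_pos: [0.4969, 0.0332, 0.1026]
eef_rot: [0.003, -0.431, 0.903, 0.002]
force: [0.4, -0.3, 0.4]
width: 0.0004
time_s: 5.75
tcp_pos: [0.4975, 0.0342, 0.1027]
eef_rot: [0.003, -0.141, 0.99, 0.001]
force: [-0.5, -0.1, -0.1]
width: 0.0005
time_s: 6.17
tcp_pos: [0.4981, 0.0352, 0.1028]
eef_rot: [0.003, 0.161, 0.987, -0.0]
force: [0.9, 0.4, 0.1]
width: 0.0006
time_s: 6.58
tcp_pos: [0.4987, 0.0362, 0.1028]
eef_rot: [0.003, 0.448, 0.894, -0.001]
force: [0.1, 0.4, 0.8]
width: 0.0002
time_s: 7.0
tcp_pos: [0.4992, 0.0372, 0.1029]
eef_rot: [0.003, 0.694, 0.72, -0.002]
force: [0.5, -0.0, 0.4]
width: 0.0004
[] [([525.7, -18.3, 33.4], 0.7)]
[([474.7, -4.9, 59.1], 0.76), ([526.2, -383.6, 5.2], 0.2)] [([528.6, -17.7, 33.6], 0.77), ([454.0, -202.7, 0.8], 0.32)]
t 7.3 rel ang 119.40293058753726 r 61.45916462504756 yaw 2.591004357081289 z 102.81128355625965 F [-0.31370818  0.37151072 -0.71544835]
[-17. -25.] -0.54
[-20. -32.] -0.4
[-23. -39.] -0.25
[-24. -47.] -0.1
[-25. -55.] 0.04
```

```bash
python3 -m pendant '[-22,-7,0,0,-22,-7,-20,0,-22,-7,-40,0,-22,-7,-57,0,-22,-7,-57,0]'; python3 -m pendant '[-1,-10,0,0,-2,-20,0,0.03,-2,-28,0,0.06,-2,-36,0,0.1,-2,-44,0,0.14]'
python3 - <<'E'
from h import *
for c in ("scene",): get_image(c); print(det(c,"knob"),det(c,"cam_axis"))
rows(140,182,1)
E
```

```text
time_s: 7.72
tcp_pos: [0.4753, 0.0297, 0.0435]
eef_rot: [0.001, 0.69, 0.724, -0.004]
force: [-0.4, -0.0, -0.6]
width: 0.0005
time_s: 8.13
tcp_pos: [0.4725, -0.0149, 0.0442]
eef_rot: [0.001, 0.637, 0.771, -0.004]
force: [-2.3, 3.0, -2.6]
width: 0.0005
[([472.6, -31.4, 52.7], 0.6)] [([530.8, -15.5, 32.6], 0.84)]
t 8.2833 rel ang 177.94388948212068 r 55.24572702494383 yaw 10.649906468299484 z 44.3687032227435 F [ 0.25337279 -0.28639353 -0.15774784]
[ 0. -4.] -0.1
```

```bash
python3 -m pendant '[0,-2,0,0,1,-3,0,0,1,-3,0,0]'; python3 -m pendant '[-2,15,0,0.03,-3,25,0,0.06,-3,25,30,0.09,-3,25,65,0.11,-3,25,105,0.11]';  python3 -m pendant '[40,0,0,0,80,0,0,0,120,0,0,0,160,0,0,0,200,0,0,0]'
python3 - <<'E'
from h import *
p,_=get_image("scene"); cv2.imwrite("pics/c3.png",cv2.resize(p[190:300,160:320],None,fx=4,fy=4))
for c in ("scene","top"):
  get_image(c)
  for n in ("knob","cam_axis","push_plate","tray"): print(c,n,det(c,n))
rows(140,182,1)
E
```

```text
time_s: 8.53
tcp_pos: [0.4751, -0.018, 0.0447]
eef_rot: [0.002, 0.639, 0.77, -0.003]
force: [-1.1, 0.2, 1.1]
width: 0.0003
time_s: 8.95
tcp_pos: [0.4712, 0.0076, 0.1502]
eef_rot: [0.001, 0.594, 0.804, -0.004]
force: [1.1, -0.5, -0.1]
width: 0.0004
time_s: 9.37
tcp_pos: [0.6731, 0.0083, 0.1504]
eef_rot: [0.002, 0.594, 0.805, -0.003]
force: [-1.2, -0.5, -0.0]
width: 0.0003
scene knob [([475.4, -34.5, 54.0], 0.67), ([454.4, -204.3, 0.4], 0.48)]
scene cam_axis [([531.7, -15.0, 35.0], 0.97)]
scene push_plate [([582.0, -185.3, 50.0], 0.88), ([455.2, -203.9, -2.3], 0.17)]
scene tray [([571.1, -149.7, 13.9], 0.68)]
top knob []
top cam_axis []
top push_plate [([580.3, -188.7, 49.3], 0.71)]
top tray [([574.5, -154.7, 10.0], 0.78)]
t 9.9167 rel ang 9.858099940377183 r 143.9918586959809 yaw 17.10620857445504 z 150.7171251152406 F [-0.54572684 -0.0946299   0.1668597 ]
[-197.  -27.] -0.21
```

View pics/c3.png

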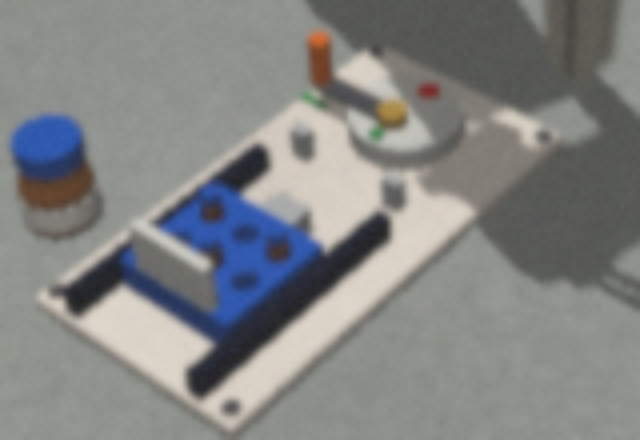

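The lever lies on the green index line and the green dot faces the tray. Next I'll move behind the push plate.

```bash
python3 -m pendant '[-14,-38,0,0,-28,-76,0,0,-42,-114,0,0,-56,-152,0,0,-68,-190,0,0]'; python3 -m pendant '[-13,-38,0,0,-13,-38,-35,0,-13,-38,-70,0,-13,-38,-102,0,-13,-38,-102,0]'
python3 - <<'E'
from h import *
p,_=get_image("scene"); cv2.imwrite("pics/c4.png",cv2.resize(p[190:300,130:320],None,fx=4,fy=4))
for n in ("push_plate","tray"): print(n,det("scene",n))
rows(0,0,1)
E
```

```text
time_s: 10.33
tcp_pos: [0.6016, -0.1838, 0.1511]
eef_rot: [0.002, 0.594, 0.804, -0.003]
force: [-0.7, -0.4, -0.3]
width: 0.0003
time_s: 10.75
tcp_pos: [0.585, -0.2207, 0.0437]
eef_rot: [-0.003, 0.594, 0.804, -0.004]
force: [-0.2, 0.1, -0.4]
width: 0.0006
push_plate [([581.4, -185.0, 51.7], 0.64)]
tray [([566.7, -148.8, 15.6], 0.92)]
t 10.9 rel ang -73.59893410617063 r 213.7236781974242 yaw 17.136146472661157 z 50.96403458956518 F [ 0.40046391 -0.37691204 -0.56946384]
[ -5. 205.] -0.25
```

View pics/c4.png

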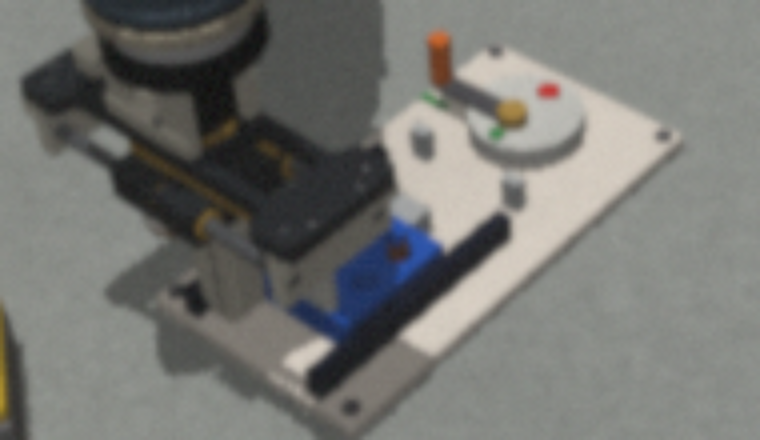

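```bash
python3 -m pendant '[1,6,-3,0,-1,12,-5,0,-3,17,-5,0,-4,21,-5,0,-4,24,-5,0]'
python3 -m pendant '[-1,4,0,0,-2,8,0,0,-4,12,0,0,-5,16,0,0,-6,20,0,0]'; python3 -m pendant '[-1,4,0,0,-2,8,0,0,-4,12,0,0,-5,16,0,0,-6,20,0,0]'
```

```text
time_s: 11.32
tcp_pos: [0.5853, -0.1973, 0.0465]
eef_rot: [0.003, 0.594, 0.805, -0.003]
force: [-0.2, 0.0, 0.3]
width: 0.0008
time_s: 11.73
tcp_pos: [0.5793, -0.1771, 0.0466]
eef_rot: [0.003, 0.594, 0.805, -0.003]
force: [1.5, -2.6, 0.7]
width: 0.0008
time_s: 12.15
tcp_pos: [0.5731, -0.1567, 0.0467]
eef_rot: [0.003, 0.594, 0.805, -0.003]
force: [-0.1, -2.1, -0.1]
width: 0.0003
```

```bash
python3 -m pendant '[-1,4,0,0,-2,7,0,0,-3,10,0,0,-4,13,0,0,-4,14,0,0]'; python3 -m pendant '[0,1,0,0,-1,2,0,0,-1,3,0,0,-1,4,0,0,-1,4,0,0]'
```

```text
time_s: 12.57
tcp_pos: [0.5689, -0.1423, 0.0466]
eef_rot: [0.003, 0.594, 0.805, -0.003]
force: [0.0, -2.4, -0.5]
width: 0.0004
time_s: 12.98
tcp_pos: [0.5683, -0.1398, 0.0472]
eef_rot: [0.004, 0.593, 0.805, -0.004]
force: [-0.9, -12.0, 3.7]
width: 0.0003
```

```bash
python3 -m pendant '[0,1,0,0,-1,3,0,0,-1,3,0,0,-1,3,0,0]'; python3 -m pendant '[1,-4,0,0,4,-12,0,0,8,-25,0,0,8,-25,30,0,8,-25,60,0]'; python3 -m pendant '[8,-25,15,0,15,-50,30,0,22,-75,45,0,30,-100,60,0,30,-100,60,0]'
python3 - <<'E'
from h import *
p,_=get_image("scene"); cv2.imwrite("pics/c5.png",cv2.resize(p[190:300,160:320],None,fx=4,fy=4))
q,_=get_image("top"); cv2.imwrite("pics/c6.png",cv2.resize(q[165:270,235:375],None,fx=5.5,fy=5.5,interpolation=2))
for c in ("scene","top"):
  for n in ("knob","cam_axis","push_plate","tray","home","jar","tipbox"): print(c,n,det(c,n))
E
```

```text
time_s: 13.32
tcp_pos: [0.5682, -0.1394, 0.0482]
eef_rot: [0.006, 0.593, 0.805, -0.005]
force: [-0.0, -16.7, 4.5]
width: 0.0002
time_s: 13.73
tcp_pos: [0.5754, -0.1652, 0.1073]
eef_rot: [0.004, 0.594, 0.805, -0.005]
force: [-0.3, -0.9, 0.7]
width: 0.0008
time_s: 14.15
tcp_pos: [0.6071, -0.2702, 0.1702]
eef_rot: [0.007, 0.595, 0.804, -0.005]
force: [1.8, -0.1, 0.1]
width: 0.0006
scene knob [([473.0, -37.9, 50.7], 0.88)]
scene cam_axis [([530.0, -14.5, 32.8], 0.6), ([552.5, -94.5, 9.3], 0.25)]
scene push_plate [([566.0, -129.1, 49.3], 0.96)]
scene tray [([553.6, -93.8, 15.0], 0.98)]
scene home [([553.1, -94.3, 11.2], 0.72)]
scene jar [([456.7, -203.2, 1.9], 0.63)]
scene tipbox [([525.2, -386.3, 0.6], 0.58)]
top knob [([478.7, -31.6, 50.1], 0.94)]
top cam_axis [([530.5, -19.0, 32.6], 0.66), ([479.1, -31.9, 51.1], 0.42)]
top push_plate [([563.8, -130.9, 49.0], 0.77), ([481.8, -31.0, 51.0], 0.6)]
top tray [([556.3, -95.9, 7.8], 0.68)]
top home [([552.2, -95.5, 9.6], 0.65)]
top jar []
top tipbox [([525.3, -385.9, -2.2], 0.63)]
```

View pics/c5.png

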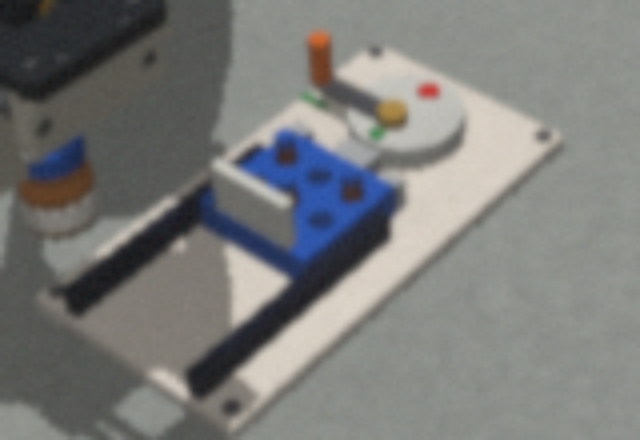

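View pics/c6.png

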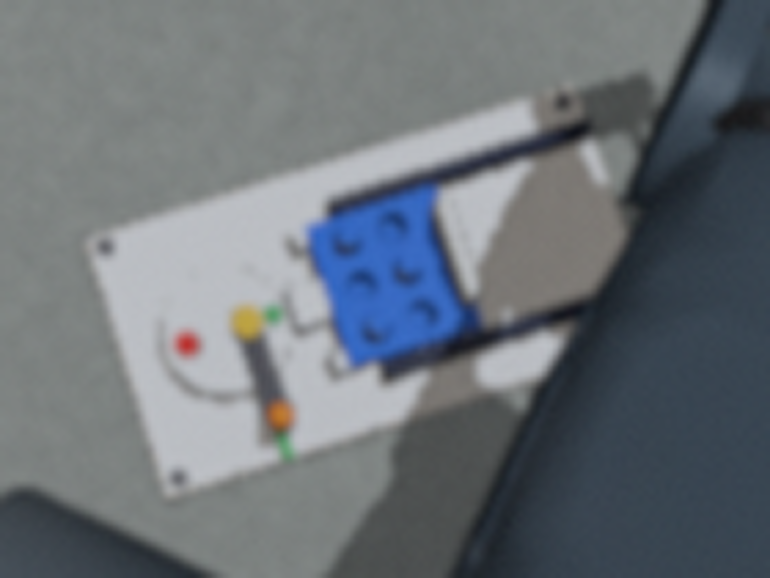

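Both views show the tray against both stops, the lever on the index line and the vials standing. The hand is clear above the bench.

```bash
python3 -c "
from bench import *
print(hand_in())"
```

```text
the job is handed in; nothing more can be done
None
```

The blue tray is loaded in its dock, and I've handed the job in at about 14–15 s on the robot's clock.

- **Cam:** I pushed the cam lever round by its knob with shut fingers, backing off once partway to unwind joint 6. The final pictures show the lever on the green index line and the green dot facing the tray.
- **Tray:** I then pushed the tray by its plate until the force rose from about 2.5 N to about 17 N with no further travel. It sits against both stops, and its detected position is within about 4 mm of home, which is the detector's accuracy.
- **Vials and bench:** All three vials are upright, and the jar and tip box are where they started. I did not re-measure the beaker, bottle or driver, but no path went near them.
- **Hand:** It ended clear of everything, with the tip about 17 cm above the bench.

The last knob readings from the two cameras differed by about 8 mm. Either one puts the cam within about 0.15 rad of its low point, inside the 0.3 rad within which the tray clears the cam. No check failed.

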